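# Pin and balance the sampler lever over its fixture

### The job

Take the orange-knobbed pin out of the blue vial rack, push it fully home through the hole in the lever's eye while the lever lies on its grey stand, and let go of the pin. Then pick up the lever at its balance point (the yellow band), without tipping it, and hold it still and level about 8 cm above the blue fixture, with the heavy boss straight over the round steel seat and the pin straight over the socket hole. Finish while holding it there, and do not push any of the other things on the bench out of place.

Things in the scene. Friction and masses are not known exactly. Their poses are not given: they have to be found in the camera images.
- pin_knob (a point): Centre of the pin's orange knob, z up the pin. Round pin, 70 g: chamfered steel shank 10 mm diameter, 45 mm long; flange 20 mm diameter, 4 mm thick; knob 16 mm diameter, 40 mm long. This point is 20 mm above the flange's top, 24 mm above its underside, 69 mm above the foot. It starts upright in a rack hole, loose, 30 mm deep. Fitted, its flange lies on the eye's top.
- lever_balance (a point): Balance point of the lever with pin fitted (true within 4 mm), mid-bar, under a 20 mm wide yellow band. Bar 20 mm wide, 16 mm high; dark steel boss 48 mm diameter, 32 mm high, axis 55 mm to -x; eye 36 x 36 x 20 mm, hole 135 mm to +x; one flat underside 8 mm below this point. x runs boss to eye, z up. 0.53 to 0.75 kg; lies loose and level, underside 40 mm above the bench.
- lever_eye (a point): Mouth of the hole in the lever's eye: on the hole's axis, at the eye's top face, 20 mm above the lever's underside. The hole is vertical, 13 mm diameter, goes right through and has a 2 mm chamfer. Axes as the lever's.
- lever_boss (a point): Centre of the boss's flat underside (level with the lever's underside). Axes as the lever's.
- lever: The whole lever, as described under lever_balance; origin on its underside, 8 mm below lever_balance.
- pin: The whole pin, as described under pin_knob; origin at the shank's foot.
- stand: Fixed grey stand under the lever: base 250 x 80 x 8 mm, two grey rests 40 mm high, 44 mm wide, one under the boss, one (20 mm long, 6 mm cheeks beside the bar) 100 mm to +x of the origin. Around the yellow band the space beside and under the bar is free. Origin on the bench under the balance point, x from boss to eye.
- fixture: Fixed blue fixture: base 250 x 80 x 10 mm, with a round steel seat and a steel socket block on it. Origin on the bench; the seat is 55 mm to -x, the socket 135 mm to +x of it, the same spacing as the lever's boss and eye.
- fixture_seat (a point): Centre of the top of the round steel seat (52 mm diameter), 45 mm above the bench; two blue lugs either side of it (in y) rise to 60 mm.
- fixture_socket (a point): Mouth of the 13 mm hole in the steel socket block (40 x 40 mm), at its top, 45 mm above the bench.
- rack: Fixed blue rack 60 x 85 x 45 mm with a few small capped vials fixed in it (tops 58 mm above the bench). Origin under its centre; the pin's hole is 10 mm to +x.
- bottle_amber: Bystander: amber bottle, 56 mm diameter, 110 mm tall, origin under its centre.
- bottle_clear: Bystander: clear bottle, 56 mm diameter, 110 mm tall, origin under its centre.
- beaker: Bystander: small glass cup, 52 mm diameter, 55 mm tall, origin under its centre.
- screwdriver: Bystander: red screwdriver 170 mm long lying on the bench, origin under its middle.
- mouse: Bystander: black computer mouse, 100 x 60 x 33 mm, origin under its centre.
- jar: Bystander: white jar with blue cap, 52 mm diameter, 60 mm tall, origin under its centre.
Mind the look-alikes: they are no part of the job. Leave any brown look-alike of the lever alone.

How it is judged (in metres and radians):
On the way, in this order (a step that is already met when the one before it is completed fails the run):
1. the pin is fully home in the eye and let go, the lever still on its stand (horizontal distance between pin_knob and lever_eye below 0.012 m and z of pin_knob in the frame of lever_eye between 0.018 and 0.029 m and angle between the z axis of pin_knob and the z axis of lever_eye, either way round below 0.2 rad and contact force between the fingers and pin below 0.1 N and contact force between lever and stand above 0.5 N), for 0.2 s.
2. the lever is lifted level off the stand in the fingers, the pin in it (horizontal distance between pin_knob and lever_eye below 0.012 m and z of pin_knob in the frame of lever_eye between 0.018 and 0.029 m and angle between the z axis of pin_knob and the z axis of lever_eye, either way round below 0.2 rad and contact force between lever and stand below 0.1 N and height (world z) of lever_boss above 0.055 m and angle between lever_balance's own z axis and vertical below 0.2 rad and contact force between the fingers and lever above 1 N), for 0.2 s.
At the end, for the whole second after the job is handed in: Pin home in the eye, not touched; the fingers hold the lever within 18 mm of its balance point, level within 0.08 rad and still, underside 40 to 130 mm above the seat, boss and eye within 20 mm sideways of seat and socket, clear of the fixture (horizontal distance between pin_knob and lever_eye below 0.012 m and z of pin_knob in the frame of lever_eye between 0.018 and 0.029 m and angle between the z axis of pin_knob and the z axis of lever_eye, either way round below 0.2 rad and angle between lever_balance's own z axis and vertical below 0.08 rad and horizontal distance between lever_boss and fixture_seat below 0.02 m and horizontal distance between lever_eye and fixture_socket below 0.02 m and height (world z) of lever_boss between 0.085 and 0.175 m and x of the grasp point in the frame of lever_balance between -0.018 and 0.018 m and contact force between the fingers and lever above 1 N and contact force between each of lever, pin and fixture below 0.1 N and contact force between the fingers and pin below 0.1 N and linear speed of lever below 0.03 m/s and angular speed of lever below 0.2 rad/s); the arm keeps its last pose, push and grip.
It fails at once if the lever tips by more than 0.3 rad (angle between lever_balance's own z axis and vertical above 0.3 rad).
It fails at once if a bystander (bottle, beaker, screwdriver, mouse or jar) is pushed out of place by more than 30 mm (distance of any of bottle_amber, bottle_clear, beaker, screwdriver, mouse, jar from where it was at the start of the episode above 0.03 m).
It also fails if it takes over 69 s, if anything falls off the work surface, if the arm or the gripper's body presses on something with over 40 N, if the wrist force passes 120 N, or if a joint passes its speed limit or range.

### The arm

A 6-joint arm with a two-finger parallel gripper is mounted at the origin on the work surface. World frame = base frame: x ahead of the robot, y to its left, z up, the work surface at z = 0. Lengths are in mm, angles in rad, forces in N, time in s.
With the tool pointing down it reaches from about 350 to 725 mm from the base axis. Payload 4.3 kg.
Tool frame: the origin (TCP) lies at the very end of the fingers, on their centre line; the grasp point (between the pads) lies 19 mm behind it (bot.hold_point_z is the distance from the TCP to the grasp point, in mm); z points along the fingers, y is the line along which they close (so a half turn about z gives the same grasp; the last joint's range is limited). The gripper opens to 85 mm and grips with 20 to 120 N. Pads are 22 mm wide; open, the fingers measure 114 mm over their backs; the gripper's body (76 mm by 85 mm) begins 54 mm behind the grasp point. The pads swing forward as they close: fully open they stand 13 mm farther back than shut.
Start: joints at [-1.396, 0.377, 0.081, 1.274, 0, 1.46], TCP at [161.565, -551.873, 231.329] pointing down, gripper open.
Joint ranges: [-2.72, 2.72], [-0.84, 1.66], [-1.02, 1.22], [-1.77, 2.12], [-1.37, 1.28], [-3.14, 3.14]. Speed limits (rad/s): [2.57, 2.57, 3.14, 3.14, 3.14, 3.14].

### API

Orientations are given as [roll, pitch, yaw] about the fixed x, y, z axes, in that order (R = Rz(yaw) Ry(pitch) Rx(roll)).
In Python, from plant import bot gives the robot as it stands.
- The arm moves only by the tool servo_tool, never from a script. Its argument "commands" is a list of rows, each a list of 3 entries, a list of its own where there are three numbers: the shift along the tool's x, y, z in mm, then the turn, a rotation vector about the tool's x, y, z in rad, then the finger opening in mm, from 0 to 85.4. A call has 1 to 20 rows; each row is the pose to reach, as a shift and turn from the pose commanded when the call began, along the tool's axes at that moment; what a row does not reach only later rows make up. A row lasts 1/10 s, in which the tool goes at most 50 mm and 8.59 degrees, less where a joint would pass 70% of its speed; a pose out of reach is approached as far as the arm can. A call with a gripper value outside its range is refused whole. The fingers move at their own pace and stop on an object; "force" is the grip in N (left out, the last holds). Time passes only in rows, so rows that repeat a pose let the fingers close. It gives the time, the measured TCP pose, the force, the opening and the grip force at its end, in the units of the state.
- bot.observe(): the state, without advancing time (a new reading comes with each control period).
- bot.get_image(name): name is "side" or "top" or "wrist"; returns the picture (420x560x3 uint8, blue, green, red); there is no depth.
- bot.get_calibration(name): a dict with "fx", "fy", "cx", "cy" (pixels), "distortion" ([k1, k2, p1, p2, k3] as OpenCV has them; the pictures are not rectified), "T" (4x4, takes a point from camera to world coordinates). Camera axes: x right, y down, z forward; pixel columns grow to the right and rows downward; lengths in mm; the calibration is good to about 2 mm. A picture is of the moment at which its call begins: read the wrist's pose just before it. get_calibration takes no time and is no camera call; for the wrist camera it gives the pose at the moment of the call.
- bot.sign_off(): hands the job in; it is judged then, once.
Trained networks look in the newest picture that a camera, given by its name, has taken for a name from the list of things; names that differ only in an ending like _2 or _b are one class to them, and where a whole thing is asked for, a point or a joint stands for the part that bears it (a point fixed in the world has none). Each returns a list of dicts, best first, with "score" (0 to 1); they miss things now and then, are a little off and sometimes report something else, mostly with a low value. They report only what shows in the picture. A call takes as long as a camera call. They do not tell look-alikes from the thing itself.
- bot.search_frame(camera, label): "at" ([column, row] in pixels, amid what is visible of it).
- bot.silhouettes(camera, label): "mask" (420x560 bool, what is visible of it) and "at" ([column, row] in pixels, amid what is visible of it).
The state is a dict: "time_s": time; "joints": joint angles; "qd": joint speeds; "joint_torque": joint torques, N m; "tool_pos": TCP position; "tcp_rot": TCP orientation; "ft_force": force on the tool from outside, world axes, zero at the start; "torque": the same for the moment, N m; "grip_width": opening from 0.0 (shut) to 1.0 (fully open); "finger_force": force on a finger pad.
Only numpy, scipy, OpenCV 4.12 (cv2) and the standard library are available. Lean on these libraries where they do the work, as an engineer would, in place of code of your own. Each camera call takes 0.05 s, during which the arm holds its last target. There are 200 camera calls.

## Working session

There is one attempt and no reset: what is moved stays moved. The work goes in short steps, Python scripts to look and compute and a tool call to move; the robot and the scene stay as the last step left them, time stands still between calls to the robot, and variables do not carry over. Pictures are saved under pics/ and viewed, at most 12 in all, crops included, and the job is handed in when it is done.

Besides the shell and the picture viewer there is one more tool, called by a JSON object that holds its "name" and its "arguments". servo_tool: Moves the arm, as the interface text tells. Its arguments: {"type":"object","properties":{"commands":{"type":"array","items":{"type":"array"}},"force":{"type":"number"}},"required":["commands"]}

```bash
mkdir -p pics
cat > h.py <<'E'
import numpy as np, cv2
from plant import bot
def ray(c,px):
    K=np.array([[c['fx'],0,c['cx']],[0,c['fy'],c['cy']],[0,0,1.]])
    u=cv2.undistortPoints(np.array([[px]],float),K,np.array(c['distortion'],float))[0,0]
    T=np.array(c['T']); d=T[:3,:3]@np.array([u[0],u[1],1]); return T[:3,3],d
def at_z(c,px,z):
    o,d=ray(c,px); return o+d*(z-o[2])/d[2]
def proj(c,p):
    K=np.array([[c['fx'],0,c['cx']],[0,c['fy'],c['cy']],[0,0,1.]]); T=np.linalg.inv(np.array(c['T']))
    return cv2.projectPoints(np.array([p],float),T[:3,:3],T[:3,3],K,np.array(c['distortion'],float))[0][0,0]
Z=dict(pin_knob=84,lever_balance=48+8,lever_eye=60,lever_boss=40,fixture_seat=45,fixture_socket=45,rack=45,bottle_amber=60,bottle_clear=60,beaker=30,screwdriver=12,mouse=25,jar=40,lever=50,stand=20,fixture=20)
E
python3 - <<'E'
from h import *
np.set_printoptions(precision=1,suppress=True)
ims=[]
for cam in ('top','side'):
    im=bot.get_image(cam); cv2.imwrite(f'pics/{cam}0.png',im)
    c=bot.get_calibration(cam); print(cam,np.array(c['T'])[:3,3])
    for l in (Z if cam=='top' else ['pin_knob','lever_eye','lever_balance','fixture_seat','fixture_socket','lever_boss']):
        r=bot.search_frame(cam,l)
        print(l,[(round(d['score'],2),np.round(d['at']).tolist(),at_z(c,d['at'],Z[l])[:2].round(0).tolist()) for d in r[:4]])
print(bot.observe()['tcp_rot'])
E
```

```text
top [ 223.3 -108.7 1791.9]
pin_knob []
lever_balance [(0.74, [444.0, 242.0], [417.0, -732.0]), (0.68, [313.0, 213.0], [516.0, -246.0]), (0.58, [345.0, 305.0], [179.0, -362.0])]
lever_eye [(0.95, [343.0, 302.0], [189.0, -354.0]), (0.83, [446.0, 244.0], [409.0, -736.0]), (0.77, [311.0, 216.0], [504.0, -235.0])]
lever_boss [(0.75, [446.0, 247.0], [401.0, -746.0]), (0.71, [345.0, 304.0], [182.0, -365.0]), (0.6, [315.0, 212.0], [521.0, -251.0])]
fixture_seat [(0.72, [203.0, 218.0], [489.0, 167.0])]
fixture_socket [(0.58, [198.0, 221.0], [479.0, 185.0])]
rack [(0.76, [247.0, 229.0], [453.0, 3.0]), (0.75, [246.0, 158.0], [727.0, 16.0])]
bottle_amber [(0.7, [170.0, 143.0], [774.0, 305.0])]
bottle_clear [(0.61, [209.0, 147.0], [763.0, 155.0])]
beaker [(0.54, [247.0, 156.0], [740.0, 11.0])]
screwdriver [(0.54, [169.0, 144.0], [784.0, 319.0]), (0.49, [287.0, 127.0], [866.0, -140.0])]
mouse [(0.88, [389.0, 225.0], [480.0, -535.0]), (0.27, [289.0, 130.0], [852.0, -149.0])]
jar [(0.7, [126.0, 188.0], [602.0, 464.0]), (0.39, [200.0, 220.0], [482.0, 181.0])]
lever [(0.92, [313.0, 213.0], [517.0, -24
[... 175 characters left out ...]
), (0.72, [202.0, 218.0], [495.0, 175.0])]
fixture [(0.97, [202.0, 217.0], [497.0, 175.0])]
side [ 169.7  978.3 1140.7]
pin_knob [(0.55, [275.0, 239.0], [452.0, 17.0])]
lever_eye [(0.73, [282.0, 200.0], [495.0, -214.0]), (0.61, [329.0, 140.0], [397.0, -680.0])]
lever_balance [(0.87, [279.0, 197.0], [508.0, -230.0]), (0.77, [328.0, 141.0], [400.0, -674.0]), (0.42, [151.0, 294.0], [765.0, 324.0])]
fixture_seat [(0.66, [250.0, 286.0], [481.0, 202.0]), (0.53, [280.0, 198.0], [509.0, -238.0])]
fixture_socket [(0.58, [250.0, 290.0], [478.0, 218.0])]
lever_boss [(0.96, [275.0, 201.0], [522.0, -220.0]), (0.88, [321.0, 140.0], [437.0, -699.0]), (0.45, [250.0, 288.0], [481.0, 205.0])]
[ 3.1 -0.   0.3]
```

View pics/top0.png

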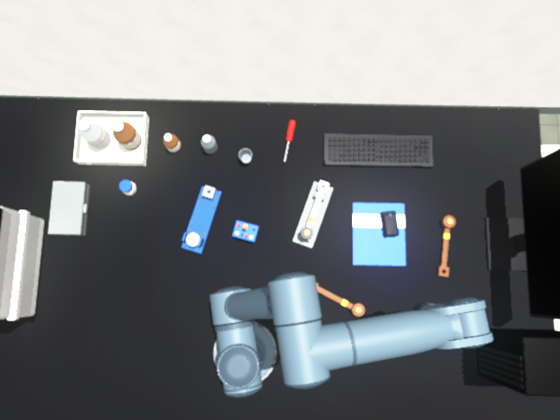

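View pics/side0.png

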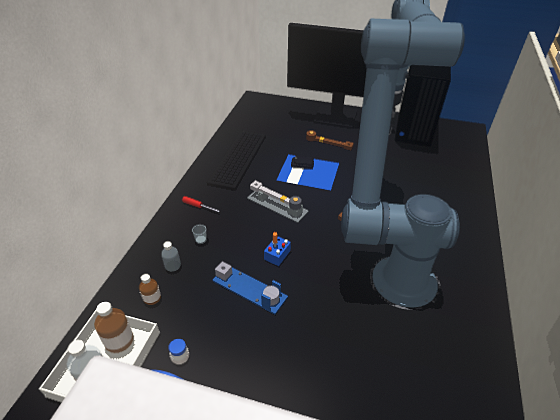

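The side view shows the pin at (275,239) in the blue rack. There are three lever candidates in the top view: a steel one on the grey stand at (313,213), and brown ones at (447,245) and (340,300). The steel one on the grey stand fits the description. The fixture is at (202,217), with its seat near (193,240) and its socket near (208,191). I'll confirm this in an enlarged crop.

Run:
```python
from h import *
t=cv2.imread('pics/top0.png')[165:265,175:345]
s=cv2.imread('pics/side0.png')[170:320,205:315]
a=cv2.resize(t,None,fx=4.7,fy=4.7,interpolation=cv2.INTER_CUBIC)
cv2.imwrite('pics/crop.png',a)
print(bot.observe()['time_s'])
for n in('top','wrist'): print(bot.get_calibration(n)['fx'])
print(np.round(bot.get_calibration('wrist')['T'],2), bot.observe()['tcp_rot'],bot.observe()['tool_pos'])
c=bot.get_calibration('top')
for n,p,z in[('boss',(306,233.5),72),('eye',(322,187),60),('seat',(193.5,239.5),45),('sock',(208.5,191.5),45)]: print(n,at_z(c,p,z).round(0))
```

```text
1.2
469.7908447037508
347.66253329578586
[[ 2.8000e-01 -9.2000e-01 -2.8000e-01  2.2996e+02]
 [-9.6000e-01 -2.7000e-01 -8.0000e-02 -5.3085e+02]
 [-0.0000e+00  2.9000e-01 -9.6000e-01  3.7313e+02]
 [ 0.0000e+00  0.0000e+00  0.0000e+00  1.0000e+00]] [ 3.14151505e+00 -2.59367395e-06  2.84749734e-01] [ 161.56105994 -551.86593476  231.32798765]
boss [ 436. -218.   72.]
eye [ 616. -277.   60.]
seat [409. 200.  45.]
sock [592. 152.  45.]
```

View pics/crop.png

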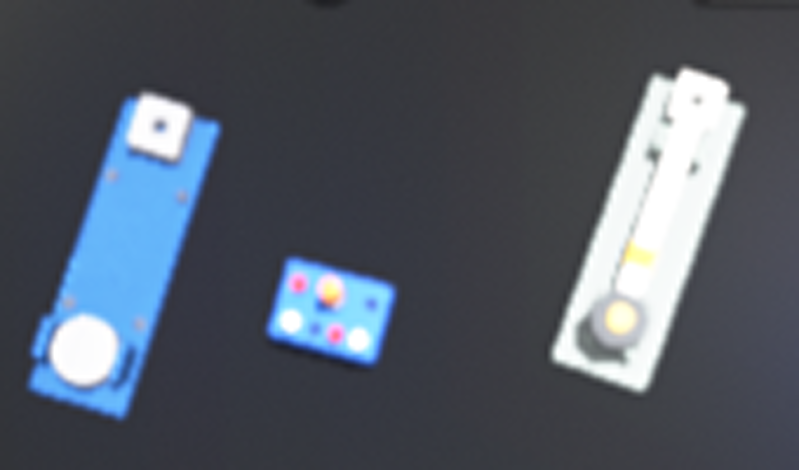

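The crop confirms the steel lever with the yellow band on the grey stand: eye hole (697,99), boss (620,318). The pin's knob is at (328,290), the seat at (83,350) and the socket at (160,125).

```bash
cat >> h.py <<'E'
def tool_shift(target,yaw=None):
    from scipy.spatial.transform import Rotation as R
    o=bot.observe(); Rm=R.from_euler('xyz',o['tcp_rot']).as_matrix()
    s=Rm.T@(np.array(target,float)-o['tool_pos'])
    return s.round(1), None if yaw is None else round(o['tcp_rot'][2]-yaw,3)
E
python3 - <<'E'
from h import *
c=bot.get_calibration('top'); P={}
for n,p,z in[('boss',(620,318),72),('eye',(697,99),60),('seat',(83,350),45),('sock',(160,125),45),('knob',(328,290),104)]:
    P[n]=at_z(c,(p[0]/4.7+174.6,p[1]/4.7+164.6),z); print(n,P[n].round(0))
for a,b in(('boss','eye'),('seat','sock')):
    d=(P[b]-P[a])[:2]; print(np.hypot(*d),np.arctan2(d[1],d[0]))
print(tool_shift([P['knob'][0],P['knob'][1],190],-0.3))
E
```

```text
boss [ 441. -219.   72.]
eye [ 621. -280.   60.]
seat [410. 205.  45.]
sock [594. 152.  45.]
knob [454.   8. 104.]
190.04355570056921 -0.32588043002467626
190.90991193886353 -0.2808265683969065
(array([ 438.1, -455.1,   41.3]), np.float64(0.585))
```

{"name": "servo_tool", "arguments": {"commands": [[[40,-42,4],[0,0,0.05],85],[[75,-78,7],[0,0,0.1],85],[[110,-114,10],[0,0,0.15],85],[[145,-150,13],[0,0,0.2],85],[[180,-187,17],[0,0,0.25],60],[[215,-223,20],[0,0,0.3],60],[[250,-260,23],[0,0,0.35],60],[[285,-296,27],[0,0,0.4],60],[[320,-332,30],[0,0,0.45],60],[[355,-369,34],[0,0,0.5],60],[[390,-405,37],[0,0,0.55],60],[[415,-431,39],[0,0,0.585],60],[[430,-447,41],[0,0,0.585],60],[[438,-455,41],[0,0,0.585],60],[[438,-455,41],[0,0,0.585],60],[[438,-455,41],[0,0,0.585],60]]}}

```text
time_s: 2.8
tool_pos: [442.9, -35.9, 190.4]
tcp_rot: [-3.106, 0.001, -0.248]
ft_force: [0.5, -0.7, -0.4]
grip_width: 0.705
finger_force: 0.0
```

Run:
```python
from h import *
o=bot.observe(); print(o['time_s'],o['tool_pos'],o['tcp_rot'],o['grip_width'])
c=bot.get_calibration('wrist'); im=bot.get_image('wrist'); cv2.imwrite('pics/w1.png',im)
for l,z in(('pin_knob',84),('pin',84)):
    for r in bot.search_frame('wrist',l)[:3]: print(l,r['score'],np.round(r['at']),at_z(c,r['at'],z).round(1))
hsv=cv2.cvtColor(im,cv2.COLOR_BGR2HSV); m=cv2.inRange(hsv,(5,150,90),(20,255,255))
n,lab,st,ce=cv2.connectedComponentsWithStats(m)
for i in range(1,n):
    if st[i,4]>60: print(st[i],ce[i],at_z(c,ce[i],84).round(1))
for z in (64,84,104): print(proj(c,[454,8,z]))
```

```text
2.8 [442.9262907  -35.92082611 190.38170658] [-3.10601275e+00  1.11156491e-03 -2.48118324e-01] 0.7053705491526172
pin_knob 0.89 [222. 205.] [455.    9.5  84. ]
pin 0.82 [224. 207.] [453.6   8.7  84. ]
[213 193  26  33 359] [227.59610028 206.5264624 ] [453.2   5.8  84. ]
[ 496  296   64   45 1829] [529.04811372 319.62821214] [ 303.3 -206.2   84. ]
[229.25460532 199.37599315]
[224.54388881 206.23545564]
[219.08758421 214.18419627]
```

View pics/w1.png

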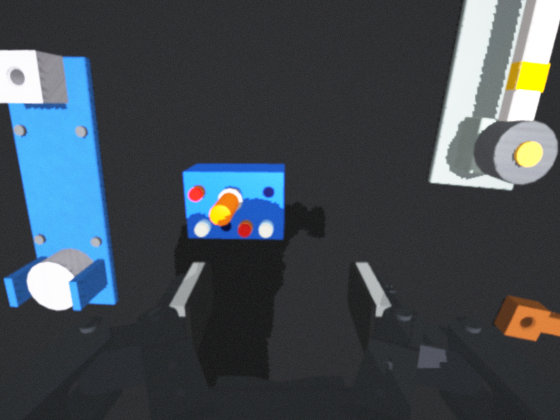

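The wrist view shows the knob's top at about (220,213), and projecting (454,8,104) gives (219,214), so the two agree. The arm was still settling when I took it. Next I measure the remaining shift.

Run:
```python
from h import *
o=bot.observe(); print(o['time_s'],o['tool_pos'],o['tcp_rot'],o['qd'])
c=bot.get_calibration('wrist'); im=bot.get_image('wrist')
r=bot.search_frame('wrist','pin_knob')
if r: print(r[0]['score'],at_z(c,r[0]['at'],84).round(1))
print(tool_shift([454,8,69],-0.3))
```

```text
2.95 [442.98090955 -35.71354346 190.43518131] [-3.10568415e+00  7.95294179e-04 -2.47827675e-01] [ 6.25025092e-03  6.63073555e-04  2.35214110e-03 -1.92987304e-03
  3.70852958e-04  5.66673851e-05]
0.96 [453.7   7.6  84. ]
(array([ 1.000e-01, -4.040e+01,  1.229e+02]), np.float64(0.053))
```

```bash
cat >> h.py <<'E'
def go(target,yaw):
    from scipy.spatial.transform import Rotation as R
    o=bot.observe(); a=R.from_euler('xyz',o['tcp_rot']); b=R.from_euler('xyz',[np.pi,0,yaw])
    print('t',o['time_s'],'pos',o['tool_pos'].round(1) if hasattr(o['tool_pos'],'round') else o['tool_pos'])
    print('shift',a.inv().apply(np.array(target,float)-o['tool_pos']).round(1),'turn',(a.inv()*b).as_rotvec().round(3))
E
python3 -c "
from h import *
go([453.5,8,130],-.3);go([453.5,8,69],-.3)"
```

```text
t 3.05 pos [443.  -35.4 190.4]
shift [ -0.4 -42.4  62. ] turn [-0.036  0.002  0.053]
t 3.05 pos [443.  -35.4 190.4]
shift [ -0.4 -40.2 122.9] turn [-0.036  0.002  0.053]
```

{"name": "servo_tool", "arguments": {"commands": [[[0,-22,30],[-0.036,0.002,0.053],60],[[-0.4,-42,60],[-0.036,0.002,0.053],60],[[-0.4,-41.5,80],[-0.036,0.002,0.053],50],[[-0.4,-41,100],[-0.036,0.002,0.053],50],[[-0.4,-40.5,116],[-0.036,0.002,0.053],50],[[-0.4,-40.2,123],[-0.036,0.002,0.053],50],[[-0.4,-40.2,123],[-0.036,0.002,0.053],50],[[-0.4,-40.2,123],[-0.036,0.002,0.053],50],[[-0.4,-40.2,123],[-0.036,0.002,0.053],50]]}}

```text
time_s: 3.95
tool_pos: [443.9, -34.4, 69.8]
tcp_rot: [-3.105, -0.001, -0.245]
ft_force: [-0.1, 0.8, 0.2]
grip_width: 0.588
finger_force: 0.0
```

```bash
python3 -c "
from h import *
go([453.5,8,69],-.3)
c=bot.get_calibration('wrist');im=bot.get_image('wrist');cv2.imwrite('pics/w2.png',im)
for r in bot.search_frame('wrist','pin_knob')[:2]: print(r['score'],r['at'],at_z(c,r['at'],84).round(1))
print(proj(c,[453.5,8,104]))
go([453.5,8,69],-.3)"
```

```text
t 3.95 pos [443.9 -34.4  69.8]
shift [ -0.9 -43.4   2.4] turn [-0.036 -0.     0.055]
0.89 [168.5, 279.0] [457.9   9.2  84. ]
[156.79031066 315.02806914]
t 4.05 pos [443.8 -34.3  69.7]
shift [ -0.8 -43.3   2.3] turn [-0.036  0.     0.055]
```

View pics/w2.png

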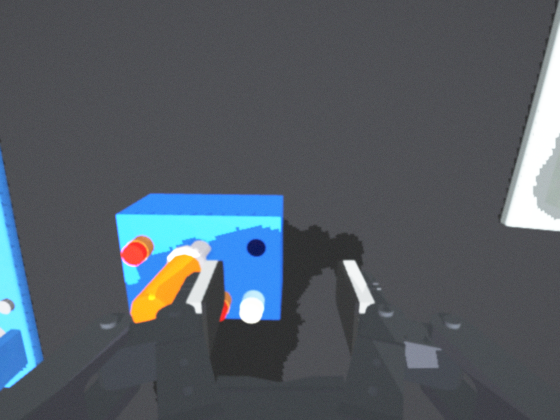

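The arm went down but did not move sideways, so the finger now stands right of the knob (about 150,300) without touching. I'm checking the joints.

```bash
python3 -c "
from h import *
o=bot.observe()
for k in o: print(k,np.round(o[k],3))"; python3 -c "
from plant import bot; print([a for a in dir(bot) if a[0]!='_'])"
```

```text
time_s 4.05
joints [-0.246  0.242 -0.559  0.769  0.036  3.141]
qd [ 0.     0.001 -0.005 -0.001  0.001 -0.002]
joint_torque [ 7.0000e-03 -3.4685e+01  2.2182e+01  3.0000e-03  1.4300e-01  0.0000e+00]
tool_pos [443.783 -34.304  69.677]
tcp_rot [-3.105e+00 -1.000e-03 -2.450e-01]
ft_force [-0.681 -0.088  0.148]
torque [-0.039  0.023 -0.02 ]
finger_force 0.027
grip_width 0.584
['IKError', 'get_calibration', 'get_image', 'hold_point_z', 'observe', 'search_frame', 'sign_off', 'silhouettes']
```

Joint 6 is at its limit. The fixture also needs the half-turned grasp, so I'll lift and turn by about π.

{"name": "servo_tool", "arguments": {"commands": [[[0,0,-45],[0,0,0],60],[[0,0,-90],[0,0,0],60],[[0,0,-110],[0,0,-0.14],60],[[0,-10,-110],[0,0,-0.28],60],[[0,-20,-110],[0,0,-0.42],60],[[0,-30,-110],[0,0,-0.56],60],[[0,-40,-110],[0,0,-0.7],60],[[0,-43,-110],[0,0,-0.84],60],[[0,-43,-110],[0,0,-0.98],60],[[0,-43,-110],[0,0,-1.12],60],[[0,-43,-110],[0,0,-1.26],60],[[0,-43,-110],[0,0,-1.4],60],[[0,-43,-110],[0,0,-1.54],60],[[0,-43,-110],[0,0,-1.68],60],[[0,-43,-110],[0,0,-1.82],60],[[0,-43,-110],[0,0,-1.96],60],[[0,-43,-110],[0,0,-2.1],60],[[0,-43,-110],[0,0,-2.1],60],[[0,-43,-110],[0,0,-2.1],60]]}}

```text
time_s: 5.95
tool_pos: [452.6, 3.7, 180.6]
tcp_rot: [3.124, -0.032, 1.853]
ft_force: [-0.6, -0.7, 0.4]
grip_width: 0.699
finger_force: 0.0
```

```bash
python3 -c "
from h import *
go([453.5,8,150],2.83)
print(np.round(bot.observe()['joints'],3))"
```

```text
t 5.95 pos [452.6   3.7 180.6]
shift [ 2.9  1.5 30.8] turn [ 0.032 -0.02  -0.977]
[-0.157  0.15  -0.357  1.061  0.036  1.132]
```

{"name": "servo_tool", "arguments": {"commands": [[[0.5,0.2,5],[0.005,-0.003,-0.14],60],[[1,0.4,10],[0.009,-0.006,-0.28],60],[[1.5,0.6,15],[0.014,-0.009,-0.42],60],[[2,0.8,20],[0.018,-0.011,-0.56],60],[[2.5,1,25],[0.023,-0.014,-0.7],60],[[2.9,1.5,30.8],[0.027,-0.017,-0.84],60],[[2.9,1.5,30.8],[0.032,-0.02,-0.977],60],[[2.9,1.5,30.8],[0.032,-0.02,-0.977],60],[[2.9,1.5,30.8],[0.032,-0.02,-0.977],60],[[2.9,1.5,30.8],[0.032,-0.02,-0.977],60]]}}

```text
time_s: 6.95
tool_pos: [453.6, 7.9, 149.9]
tcp_rot: [3.141, -0.0, 2.83]
ft_force: [0.4, -0.6, -0.2]
grip_width: 0.703
finger_force: 0.0
```

```bash
python3 -c "
from h import *
go([453.5,8,69],2.83)
c=bot.get_calibration('wrist');im=bot.get_image('wrist');cv2.imwrite('pics/w3.png',im)
for r in bot.search_frame('wrist','pin_knob')[:2]: print(r['score'],r['at'],at_z(c,r['at'],84).round(1))
print(proj(c,[453.5,8,104]),proj(c,[453.5,8,84]),proj(c,[453.5,8,64]))
hsv=cv2.cvtColor(im,cv2.COLOR_BGR2HSV); m=cv2.inRange(hsv,(5,150,90),(25,255,255))
n,lab,st,ce=cv2.connectedComponentsWithStats(m)
for i in range(1,n):
    if st[i,4]>60: print(st[i],ce[i],at_z(c,ce[i],84).round(1))
"
```

```text
t 6.95 pos [453.6   7.9 149.9]
shift [ 0.1  0.  80.9] turn [ 0. -0. -0.]
0.86 [284.7, 226.0] [451.3  11.8  84. ]
0.25 [17.0, 310.5] [ 453.6 -184.6   84. ]
[280.10358134 242.64303841] [280.04628039 230.83684375] [279.99811449 220.91297985]
[274 210  28  44 905] [286.04861878 232.25524862] [455.6  11.3  84. ]
[ 24 325  13  26 206] [ 29.97087379 337.56796117] [ 476.1 -187.3   84. ]
```

View pics/w3.png

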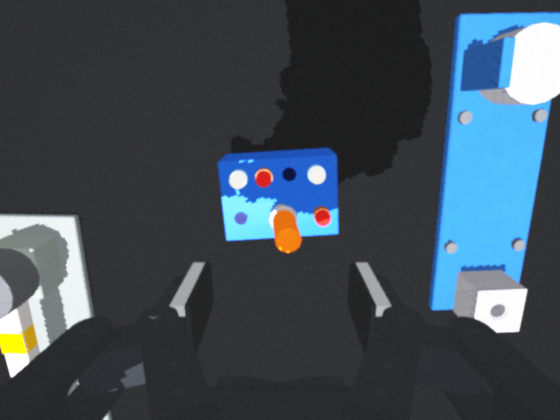

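The knob spans about (274–302, 210–252), roughly 3 mm toward the seat side of the centre line. Shifting to about (454.5,10) and descending to grasp.

{"name": "servo_tool", "arguments": {"commands": [[[-0.3,2.2,40],[0,0,0],50],[[-0.3,2.2,70],[0,0,0],50],[[-0.3,2.2,81],[0,0,0],50],[[-0.3,2.2,81],[0,0,0],50],[[-0.3,2.2,81],[0,0,0],5],[[-0.3,2.2,81],[0,0,0],5],[[-0.3,2.2,81],[0,0,0],5],[[-0.3,2.2,81],[0,0,0],5],[[-0.3,2.2,81],[0,0,0],5],[[-0.3,2.2,81],[0,0,0],5],[[-0.3,2.2,81],[0,0,0],5],[[-0.3,2.2,81],[0,0,0],5]], "force": 40}}

```text
time_s: 8.25
tool_pos: [455.7, 9.4, 70.2]
tcp_rot: [-3.141, 0.003, 2.832]
ft_force: [-0.5, -2.5, 6.7]
grip_width: 0.172
finger_force: 38.9
```

{"name": "servo_tool", "arguments": {"commands": [[[0,0,-30],[0,0,0],5],[[0,0,-70],[0,0,0],5],[[-10,-9,-90],[0,0,0],5],[[-35,-32,-90],[0,0,0],5],[[-65,-59,-90],[0,0,0],5],[[-95,-86,-90],[0,0,0],5],[[-125,-114,-90],[0,0,0],5],[[-155,-141,-90],[0,0,0],5],[[-185,-168,-90],[0,0,0],5],[[-210,-191,-90],[0,0,0],5],[[-230,-209,-90],[0,0,0],5],[[-247,-224,-90],[0,0,0],5],[[-247,-224,-90],[0,0,0],5],[[-247,-224,-90],[0,0,0],5],[[-247,-224,-90],[0,0,0],5]]}}

```text
time_s: 9.75
tool_pos: [621.1, -277.5, 158.6]
tcp_rot: [3.141, -0.001, 2.833]
ft_force: [0.2, -1.1, -1.1]
grip_width: 0.175
finger_force: 39.4
```

```bash
python3 -c "
from h import *
go([621,-280,160],2.83)
c=bot.get_calibration('wrist');im=bot.get_image('wrist');cv2.imwrite('pics/w4.png',im)
for l,z in (('lever_eye',60),('pin_knob',174),('lever_balance',56)):
  for r in bot.search_frame('wrist',l)[:2]: print(l,r['score'],r['at'],at_z(c,r['at'],z).round(1))
o=bot.observe(); print(o['grip_width'],o['tcp_rot'])
t=bot.get_calibration('top'); im=bot.get_image('side'); s=bot.get_calibration('side')
p=np.array(o['tool_pos']);print('foot proj',proj(c,[p[0],p[1],104]),'eye',proj(c,[621,-280,60]))
"
```

```text
t 9.75 pos [ 621.1 -277.5  158.6]
shift [-0.7 -2.4 -1.4] turn [ 0.001 -0.001  0.003]
lever_eye 0.87 [280.4, 129.3] [ 563.  -258.6   60. ]
pin_knob 0.59 [277.7, 289.2] [ 616.7 -277.2  174. ]
lever_balance 0.91 [277.3, 127.9] [ 561.7 -260.4   56. ]
0.1758568631182087 [ 3.14139645e+00 -6.37462703e-04  2.83354536e+00]
foot proj [279.91512058 237.80278393] eye [276.48501071 216.49255295]
```

View pics/w4.png

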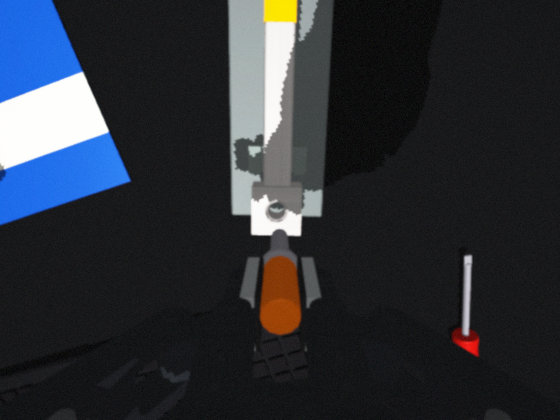

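The eye hole is at about (276.5,211) and the pin's foot at about (279.5,236). I'll convert the hole to a position, descend to just above it, and look again.

```bash
python3 -c "
from h import *
c=bot.get_calibration('wrist')
e=at_z(c,(276.5,211),60); print(e); print(at_z(c,(279.5,236),103.4))
go([e[0],e[1],127],2.8175)
"
```

```text
[ 617.42545431 -279.10082543   60.        ]
[ 620.73839184 -277.88457868  103.4       ]
t 10.0 pos [ 621.4 -277.7  158.9]
shift [ 3.3 -2.5 31.9] turn [ 0.    -0.001  0.016]
```

{"name": "servo_tool", "arguments": {"commands": [[[3.3,-2.5,10],[0,0,0.016],5],[[3.3,-2.5,25],[0,0,0.016],5],[[3.3,-2.5,32],[0,0,0.016],5],[[3.3,-2.5,32],[0,0,0.016],5],[[3.3,-2.5,32],[0,0,0.016],5]]}}

```text
time_s: 10.5
tool_pos: [617.7, -279.7, 126.8]
tcp_rot: [3.142, -0.001, 2.817]
ft_force: [0.2, -0.1, -1.0]
grip_width: 0.178
finger_force: 39.4
```

```bash
python3 -c "
from h import *
o=bot.observe();print(o['tool_pos'],o['tcp_rot'])
c=bot.get_calibration('wrist');im=bot.get_image('wrist')
p=o['tool_pos'];print(proj(c,[p[0],p[1],p[2]-55.2]),proj(c,[p[0],p[1],60]))
x0,y0=220,150
cv2.imwrite('pics/w5.png',cv2.resize(im[y0:y0+120,x0:x0+120],None,fx=5,fy=5,interpolation=cv2.INTER_CUBIC))
"
```

```text
[ 617.65291616 -279.69151396  126.78406663] [ 3.14150391e+00 -6.09878566e-04  2.81683630e+00]
[280.10095976 237.0176392 ] [280.07039889 230.49533211]
```

View pics/w5.png

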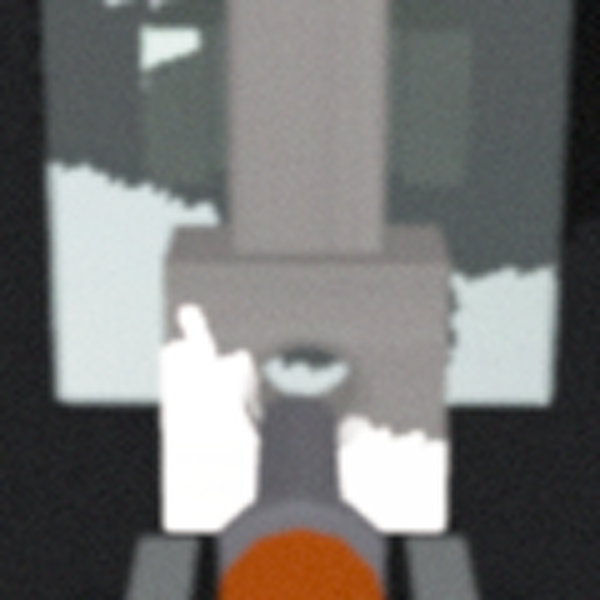

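The hole centre is at about (305,395) in the crop and the pin's foot axis at about x=299. The needed correction is about +1.2 mm in tool x and +0.7 mm in tool y.

{"name": "servo_tool", "arguments": {"commands": [[[1.2,0.7,4],[0,0,0],5],[[1.2,0.7,8],[0,0,0],5],[[1.2,0.7,12],[0,0,0],5],[[1.2,0.7,16],[0,0,0],5],[[1.2,0.7,20],[0,0,0],5],[[1.2,0.7,20],[0,0,0],5]]}}

```text
time_s: 11.15
tool_pos: [617.0, -278.8, 105.9]
tcp_rot: [3.141, -0.0, 2.817]
ft_force: [2.1, 0.2, -1.9]
grip_width: 0.172
finger_force: 39.2
```

{"name": "servo_tool", "arguments": {"commands": [[[0,0,6],[0,0,0],5],[[0,0,12],[0,0,0],5],[[0,0,18],[0,0,0],5],[[0,0,24],[0,0,0],5],[[0,0,29],[0,0,0],5],[[0,0,33],[0,0,0],5],[[0,0,35],[0,0,0],5],[[0,0,35],[0,0,0],5]]}}

```text
time_s: 11.95
tool_pos: [617.2, -279.0, 71.4]
tcp_rot: [-3.142, 0.0, 2.817]
ft_force: [4.9, -1.9, -0.4]
grip_width: 0.175
finger_force: 39.4
```

{"name": "servo_tool", "arguments": {"commands": [[[0,0,1.2],[0,0,0],5],[[0,0,1.2],[0,0,0],5],[[0,0,1.2],[0,0,0],50],[[0,0,1.2],[0,0,0],50],[[0,0,1.2],[0,0,0],50],[[0,0,1.2],[0,0,0],50],[[0,0,-30],[0,0,0],60],[[0,0,-70],[0,0,0],60],[[0,0,-90],[0,0,0],60],[[0,0,-90],[0,0,0],60]]}}

```text
time_s: 12.95
tool_pos: [618.7, -279.9, 165.8]
tcp_rot: [-3.14, 0.006, 2.817]
ft_force: [0.3, 0.1, 0.4]
grip_width: 0.707
finger_force: 0.0
```

```bash
python3 -c "
from h import *
o=bot.observe();print(o['tool_pos'],o['tcp_rot'])
c=bot.get_calibration('wrist');im=bot.get_image('wrist');cv2.imwrite('pics/w6.png',im)
for l,z in (('pin_knob',84),('lever_balance',56)):
  for r in bot.search_frame('wrist',l)[:2]: print(l,r['score'],r['at'],at_z(c,r['at'],z).round(1))
hsv=cv2.cvtColor(im,cv2.COLOR_BGR2HSV); m=cv2.inRange(hsv,(22,150,120),(34,255,255))
n,lab,st,ce=cv2.connectedComponentsWithStats(m)
for i in range(1,n):
    if st[i,4]>60: print(st[i],ce[i],at_z(c,ce[i],56).round(1))
"
```

```text
[ 618.65396646 -279.94778375  165.75830166] [-3.14019096  0.00615743  2.81668299]
pin_knob 0.75 [278.8, 215.5] [ 613.8 -279.4   84. ]
lever_balance 0.94 [280.7, 114.6] [ 552.7 -257.4   56. ]
[267   0  32  25 774] [282.05684755  11.93281654] [ 491.8 -236.    56. ]
```

View pics/w6.png

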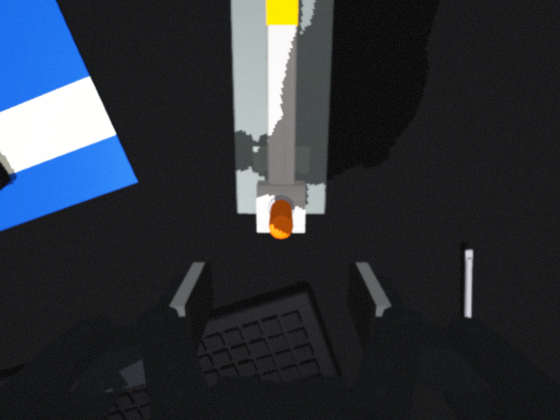

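The pin is home: the flange lies on the eye and the knob is at (281,218). The band lies toward (282,5). Next I hover over the balance point.

```bash
python3 -c "
from h import *
go([488.7,-235.6,130],2.8165)"
```

```text
t 13.1 pos [ 616.  -278.5  160.2]
shift [134.2  -0.   30.6] turn [ 0.    -0.003  0.   ]
```

{"name": "servo_tool", "arguments": {"commands": [[[30,0,0],[0,0,0],60],[[70,0,0],[0,0,0],60],[[105,0,10],[0,0,0],60],[[125,0,20],[0,0,0],60],[[134.2,0,30.6],[0,0,0],60],[[134.2,0,30.6],[0,0,0],60],[[134.2,0,30.6],[0,0,0],60]]}}

```text
time_s: 13.8
tool_pos: [488.8, -235.5, 130.0]
tcp_rot: [3.141, -0.003, 2.817]
ft_force: [-0.3, 0.5, -0.5]
grip_width: 0.704
finger_force: 0.0
```

```bash
python3 -c "
from h import *
c=bot.get_calibration('wrist');im=bot.get_image('wrist');cv2.imwrite('pics/w7.png',im)
go([488.7,-235.6,29],2.8165)
o=bot.observe();c=bot.get_calibration('wrist');im=bot.get_image('wrist')
hsv=cv2.cvtColor(im,cv2.COLOR_BGR2HSV); m=cv2.inRange(hsv,(22,120,80),(34,255,255))
n,lab,st,ce=cv2.connectedComponentsWithStats(m)
for i in range(1,n):
    if st[i,4]>60: print(st[i],ce[i],at_z(c,ce[i],56).round(1))
print(proj(c,[488.7,-235.6,56]))
"
```

```text
t 13.85 pos [ 489.8 -236.   130.6]
shift [  1.    0.  101.6] turn [ 0.    -0.001  0.   ]
[266 211  31  29 810] [280.72962963 225.52222222] [ 489.3 -235.4   56. ]
[280.12541094 224.87734844]
```

View pics/w7.png

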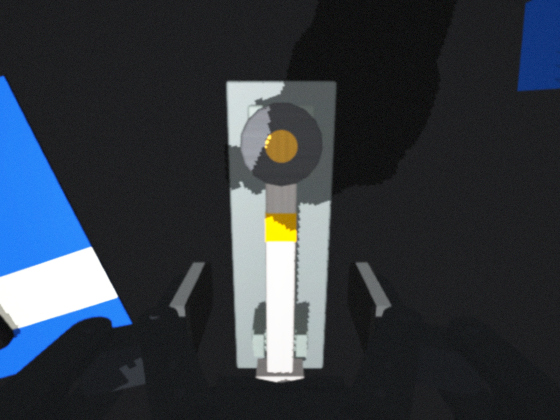

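The band is at (281,226), right on the prediction, and the bar is aligned. Descending and gripping.

{"name": "servo_tool", "arguments": {"commands": [[[0.5,0,40],[0,0,0],60],[[0.5,0,75],[0,0,0],60],[[0.5,0,95],[0,0,0],60],[[0.5,0,101.5],[0,0,0],60],[[0.5,0,101.5],[0,0,0],60],[[0.5,0,101.5],[0,0,0],10],[[0.5,0,101.5],[0,0,0],10],[[0.5,0,101.5],[0,0,0],10],[[0.5,0,101.5],[0,0,0],10],[[0.5,0,101.5],[0,0,0],10],[[0.5,0,101.5],[0,0,0],10],[[0.5,0,101.5],[0,0,0],10],[[0.5,0,101.5],[0,0,0],10]], "force": 100}}

```text
time_s: 15.2
tool_pos: [490.4, -236.0, 31.3]
tcp_rot: [3.141, 0.003, 2.817]
ft_force: [0.6, 1.5, 6.0]
grip_width: 0.208
finger_force: 98.1
```

{"name": "servo_tool", "arguments": {"commands": [[[0,0,-3],[0,0,0],10],[[0,0,-8],[0,0,0],10],[[0,0,-15],[0,0,0],10],[[0,0,-23],[0,0,0],10],[[0,0,-32],[0,0,0],10],[[0,0,-42],[0,0,0],10],[[0,0,-53],[0,0,0],10],[[0,0,-64],[0,0,0],10],[[0,0,-75],[0,0,0],10],[[0,0,-84],[0,0,0],10],[[0,0,-90],[0,0,0],10],[[0,0,-90],[0,0,0],10],[[0,0,-90],[0,0,0],10]]}}

```text
time_s: 16.5
tool_pos: [488.9, -235.7, 119.3]
tcp_rot: [3.141, -0.001, 2.817]
ft_force: [-0.0, -0.3, -8.7]
grip_width: 0.21
finger_force: 97.9
```

```bash
python3 -c "
from h import *
o=bot.observe();print(o['torque'],o['ft_force'],o['grip_width'])
s=np.array([410,205.]);k=np.array([594,152.]);d=(k-s)/np.hypot(*(k-s)); b=(s+55*d+k-135*d)/2;print(b,np.arctan2(d[1],d[0])+np.pi)
go([b[0],b[1],118],np.arctan2(d[1],d[0])+np.pi)
c=bot.get_calibration('wrist');im=bot.get_image('wrist');cv2.imwrite('pics/w8.png',im)"
```

```text
[ 0.03407525 -0.08372825 -0.00247374] [-6.68614397e-03 -3.34893874e-01 -8.73171430e+00] 0.20999252386507802
[463.56277998 189.57159055] 2.861140917562757
t 16.5 pos [ 488.9 -235.7  119.3]
shift [159.8 394.9   1.5] turn [ 0.    -0.001 -0.044]
```

View pics/w8.png

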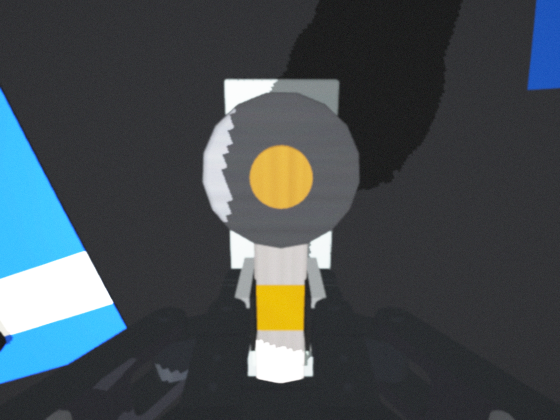

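The lever is lifted level: boss at (281,177) and band at (281,305) between the pads. Carrying it across smoothly.

{"name": "servo_tool", "arguments": {"commands": [[[2,5,0],[0,0,0],10],[[6,15,0],[0,0,0],10],[[12,30,0],[0,0,-0.005],10],[[20,50,0],[0,0,-0.01],10],[[30,74,0],[0,0,-0.015],10],[[40,99,0],[0,0,-0.02],10],[[51,125,0],[0,0,-0.025],10],[[62,153,0],[0,0,-0.03],10],[[73,181,0],[0,0,-0.035],10],[[85,209,0],[0,0,-0.04],10],[[96,237,0],[0,0,-0.044],10],[[107,265,0],[0,0,-0.044],10],[[118,292,0],[0,0,-0.044],10],[[128,317,0],[0,0,-0.044],10],[[137,339,0],[0,0,-0.044],10],[[145,358,0],[0,0,-0.044],10],[[151,374,0],[0,0,-0.044],10],[[156,385,1],[0,0,-0.044],10],[[159,392,1],[0,0,-0.044],10],[[160,395,1],[0,0,-0.044],10]]}}

```text
time_s: 18.55
tool_pos: [462.9, 190.3, 118.5]
tcp_rot: [-3.141, -0.001, 2.862]
ft_force: [0.5, -0.5, -7.3]
grip_width: 0.213
finger_force: 98.4
```

{"name": "servo_tool", "arguments": {"commands": [[[0,0,0],[0,0,0],10],[[0,0,0],[0,0,0],10],[[0,0,0],[0,0,0],10],[[0,0,0],[0,0,0],10]]}}

```text
time_s: 18.95
tool_pos: [463.6, 189.1, 118.6]
tcp_rot: [-3.142, -0.001, 2.86]
ft_force: [0.5, 0.1, -8.2]
grip_width: 0.21
finger_force: 98.4
```

```bash
python3 -c "
from h import *
go([463.5,189.5,118],2.861)
o=bot.observe();print(o['tcp_rot'],np.abs(o['qd']).max(),o['grip_width'],o['finger_force'])
p=np.array(o['tool_pos']);y=o['tcp_rot'][2]; d=-np.array([np.cos(y),np.sin(y)])
print('boss',p[:2]-55*d,'eye',p[:2]+135*d)
for cam in('wrist','side','top'):
  c=bot.get_calibration(cam);im=bot.get_image(cam);cv2.imwrite(f'pics/{cam}9.png',im)
  for l,z in (('fixture_seat',45),('fixture_socket',45),('fixture',10),('lever_boss',157),('lever_eye',145),('pin_knob',169)):
    for r in bot.search_frame(cam,l)[:1]: print(cam,l,round(r['score'],2),r['at'],at_z(c,r['at'],z).round(1))
  if cam=='side':
    hsv=cv2.cvtColor(im,cv2.COLOR_BGR2HSV); m=cv2.inRange(hsv,(5,150,90),(34,255,255))
    n,lab,st,ce=cv2.connectedComponentsWithStats(m)
    for i in range(1,n):
      if st[i,4]>15: print(st[i],ce[i])
    e=p[:2]+135*d; print('expect knob',proj(c,[*e,p[2]+53.5]))
"
```

```text
t 18.95 pos [463.6 189.1 118.6]
shift [0.2 0.3 0.6] turn [-0.    -0.001 -0.001]
[-3.14155259e+00 -5.98060106e-04  2.85975465e+00] 0.010653925510447217 0.21018980182262761 98.40587854385376
boss [410.77848382 204.40939209] eye [593.28219987 151.5662882 ]
wrist fixture_seat 0.9 [281.3, 93.3] [383.8 213.   45. ]
wrist fixture_socket 0.7 [282.3, 90.3] [382.4 214.1  45. ]
wrist fixture 0.77 [280.0, 93.2] [382.3 212.7  10. ]
wrist lever_boss 0.64 [279.9, 190.7] [414.6 203.1 157. ]
wrist lever_eye 0.75 [279.7, 188.0] [416.4 202.6 145. ]
side fixture_seat 0.88 [248.8, 286.2] [485.6 204.1  45. ]
side fixture_socket 0.73 [248.0, 285.0] [489.6 200.3  45. ]
side fixture 0.88 [250.3, 285.2] [492.3 174.1  10. ]
side lever_boss 0.85 [262.1, 270.4] [434.2 217.  157. ]
side lever_eye 0.94 [261.3, 268.3] [442.3 200.6 145. ]
[367 187  11   7  57] [371.98245614 189.77192982]
[339 195  31  25 158] [354.23417722 207.14556962]
[217 235   6  12  53] [219.45283019 240.45283019]
[140 279  17  13 138] [148.10869565 285.92753623]
[113 308  11   6  23] [117.60869565 310.2173913 ]
expect knob [220.04848829 240.63724659]
top fixture_seat 0.74 [204.9, 218.3] [489.5 161.1  45. ]
top fixture_socket 0.94 [203.2, 217.0] [494.3 167.7  45. ]
top fixture 0.69 [204.4, 214.9] [507.9 169.   10. ]
top lever_boss 0.84 [336.4, 298.7] [ 203.  -318.8  157. ]
top lever_eye 0.93 [340.1, 302.0] [ 191.9 -333.1  145. ]
```

The boss and eye are over the seat and socket to within a few mm. In the side view the knob is where a level lever should put it, within 1 px. The arm is still, so I'm handing in.

```bash
python3 -c "
from plant import bot
print(bot.sign_off())"
```

```text
the job is handed in; nothing more can be done
None
```

The pin is home in the eye, and I handed the job in with the lever gripped at its yellow band, held still and level about 8 cm above the fixture, boss over the seat and pin over the socket; no verdict came back.

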